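# Set the filling place at the herb bench

### The job

Set the place for filling on the pale blue sheet: stand the empty amber jar in the middle of the sheet with the steel funnel seated upright in its mouth, the green-lidded stock jar straight behind it, the jar's red cap straight to its left, still inside up, and the scoop to its right, level with the jar and lying front to back with its handle towards you. Left, right and behind are as you see them from the robot, along the sheet's own edges; leave a clear gap of about 3 to 4 cm between the jar and each of the stock jar, cap and scoop, set things down rather than dropping them, and do not disturb the yellow and blue stock jars or the funnel stand.

Things in the scene. Friction and masses are not known exactly. Their poses are not given: they have to be found in the camera images.
- sheet: pale blue paper sheet lying on the bench, 330 x 250 mm and 2 mm thick, fixed; origin at its centre on the bench; its x axis runs along the long edges to the back (away from the robot), its y axis to the left; it lies turned by up to about 0.2 rad
- jar: empty open straight-sided jar of amber glass, 48 mm across, 52 mm tall, round mouth 42 mm wide, inner floor 4 mm up, about 70 g; origin at the centre of its underside, z up
- funnel: steel jar funnel, 54 mm tall, 60 g: stem 28 mm across and 22 mm long, a flat shoulder 51 mm across that rests on a rim, then a bowl 56 mm across with upright walls (2 mm thick, hollow from 30 mm up) to the rim. Origin: centre of the stem's lower end, z up. It starts upright in the stand's hole, rim 87 mm above the bench; seated in the jar its origin is 30 mm above the jar's
- stand: wooden funnel stand, bystander: two side boards under a top plate 84 x 84 x 10 mm with a 36 mm hole in the middle, 55 mm tall in all, 450 g, loose; origin at the centre of its footprint on the bench
- cap: red plastic screw cap of the amber jar, lying inside up like a shallow dish, 54 mm across, 15 mm tall, wall 2 mm, about 15 g; origin at the centre of its underside, z up
- stock_green: stock jar with a GREEN lid: closed white plastic jar with a brown label band, 52 mm across the body, 76 mm tall with its 54 mm lid (top 17 mm), about 130 g; origin at the centre of its underside, z up
- stock_yellow: bystander stock jar, the same but with a YELLOW lid; origin at the centre of its underside
- stock_blue: bystander stock jar, the same but with a BLUE lid; origin at the centre of its underside
- scoop: small scoop lying flat, 150 mm long, about 50 g: black handle 11 mm wide and 10 mm high from 75 mm behind the origin to 20 mm ahead of it, then an open steel trough 26 mm wide and 13 mm high to 75 mm ahead; origin mid-length on its underside (near its balance point, on the handle), x axis from handle to open end, z up
- scoop_tip (a point): the open end of the scoop's trough, 75 mm ahead of the scoop's origin
Things that resemble listed ones, but are neither listed nor needed, are in the scene too. What is shaped like the cap but black is not meant.

How it is judged:
At the end, for the whole second after the job is handed in: Jar upright, within 18 mm of sheet centre, funnel seated in it; green jar behind, cap (inside up) left, scoop right: 15 to 55 mm clear of jar, within 25 mm (scoop 30) of the sheet's centre lines, scoop within 0.2 rad, open end back; all on the sheet, at rest; others moved under 20 mm (horizontal distance between jar and sheet below 0.018 m and height (world z) of each of jar, stock_green, cap, scoop below 0.006 m and angle between each of jar, stock_green, cap, scoop's own z axis and vertical below 0.1 rad and horizontal distance between funnel and jar below 0.006 m and z of funnel in the frame of jar between 0.0275 and 0.0325 m and angle between funnel's own z axis and vertical below 0.12 rad and horizontal distance between stock_green and jar between 0.066 and 0.106 m and y of stock_green in the frame of sheet between -0.025 and 0.025 m and x of stock_green in the frame of sheet above 0.03 m and horizontal distance between cap and jar between 0.066 and 0.106 m and x of cap in the frame of sheet between -0.025 and 0.025 m and y of cap in the frame of sheet above 0.03 m and horizontal distance between scoop and jar between 0.052 and 0.092 m and x of scoop in the frame of sheet between -0.03 and 0.03 m and y of scoop in the frame of sheet below -0.03 m and angle between the x axis of scoop and the x axis of sheet, either way round below 0.2 rad and x of scoop_tip in the frame of sheet above 0.02 m and linear speed of each of jar, funnel, stock_green, cap, scoop below 0.02 m/s and distance of each of stock_yellow, stock_blue, stand from where it was at the start of the episode below 0.02 m and angle between each of stock_yellow, stock_blue, stand's own z axis and vertical below 0.15 rad); the robot touches nothing.
It fails at once if a bystander (yellow or blue stock jar, funnel stand) is pushed more than 20 mm or tipped (distance of any of stock_yellow, stock_blue, stand from where it was at the start of the episode above 0.02 m or angle between any of stock_yellow, stock_blue, stand's own z axis and vertical above 0.3 rad).
It fails at once if the amber jar, funnel or green-lidded jar is dropped (falls freely by more than about 25 mm) ((linear speed of jar above 0.7 m/s and contact force between jar and the fingers below 0.05 N) or (linear speed of funnel above 0.7 m/s and contact force between funnel and the fingers below 0.05 N) or (linear speed of stock_green above 0.7 m/s and contact force between stock_green and the fingers below 0.05 N)).
It also fails if it takes over 125 s, if anything falls off the work surface, if the arm or the gripper's body presses on something with over 40 N, if the wrist force passes 120 N, or if a joint passes its speed limit or range.

### The arm

A 6-joint arm with a two-finger parallel gripper is mounted at the origin on the work surface. World frame = base frame: x ahead of the robot, y to its left, z up, the work surface at z = 0. Lengths are in m, angles in rad, forces in N, time in s.
With the tool pointing down it reaches from about 0.375 to 0.9 m from the base axis. Payload 3.1 kg.
Tool frame: the origin (TCP) lies on the centre line of the jaws, within the pads' length; the fingertips stand 14 mm ahead of it and the grasp point (between the pads) lies 5 mm behind it; y points along the fingers, z is the direction in which the jaws open and shut, and the axes are right-handed (so a half turn about y gives the same grasp; the last joint's range is limited). The gripper opens to 87 mm and grips with 3 to 60 N. Pads are 19 mm wide; open, the fingers measure 117 mm over their backs; the gripper's body (75 mm by 190 mm) begins 51 mm behind the grasp point.
Start: joints at [-1.484, 0.527, 1.433, -0, 1.181, -0.178], TCP at [0.164, -0.603, 0.237] pointing down, gripper open.
Joint ranges: [-3.08, 3.08], [-0.75, 2.2], [0.22, 2.44], [-1.43, 4.57], [0, 2.65], [-2.85, 2.85]. Speed limits (rad/s): [2.79, 2.79, 3.14, 3.14, 3.14, 3.14].

### API

Orientations are given as a unit quaternion [x, y, z, w].
In Python, from rig import robot, vision gives the robot as it stands.
- The arm moves only by the shell command python3 -m crank 'ROWS' [FORCE]. ROWS is JSON, a list of rows, each a list of 7 numbers: the shift along the tool's x, y, z as a fraction of full scale, then the turn, a rotation vector about the tool's x, y, z as a fraction of full scale, then the gripper command: -1 is shut, 1 is fully open, values between are in proportion. In form: [[x, y, z, wx, wy, wz, grip], ...]. A call has 1 to 10 rows; each row is the pose to reach, as a shift and turn from the pose commanded when the call began, along the tool's axes at that moment, turning the shorter way round; what a row does not reach only later rows make up. Full scale, the value 1, is 50 cm for a shift and pi rad for a turn. A row lasts 1/8 s, in which the tool goes at most 62.5 mm and 10.7 degrees, less where a joint would pass 70% of its speed; a pose out of reach is approached as far as the arm can. A call with a number of a shift or a turn outside -1 to 1 is refused whole. A call with a gripper value outside its range is refused whole. The fingers move at their own pace and stop on an object; FORCE is the grip in N (left out, the last holds). Time passes only in rows, so rows that repeat a pose let the fingers close. It gives the time, the measured TCP pose, the force and the opening at its end, in the units of the state.
- robot.get_obs(): the state, without advancing time (a new reading comes with each control period).
- vision.camera(name): name is "side" or "top"; returns the picture (420x560x3 uint8, blue, green, red); there is no depth.
- vision.camera_info(name): a dict with "vfov" (degrees; the focal length in pixels is half the picture's height over the tangent of half this angle, whatever the lens; pixels are square), "cx", "cy" (the principal point, pixels), "world_from_camera" (4x4, takes a point from camera to world coordinates). Camera axes: x right, y up, looking along -z (the intrinsics and any distortion apply to the point x, -y, -z); pixel columns grow to the right and rows downward; lengths in m; the calibration is good to about 2 mm. A picture is of the moment at which its call begins. camera_info takes no time and is no camera call.
- robot.hand_in(): hands the job in, once; it reports no verdict.
The state is a dict: "time": time; "q": joint angles; "joint_velocities": joint speeds; "joint_torque": joint torques, N m; "position": TCP position; "tool_rot": TCP orientation; "ft_force": force on the tool from outside, world axes, zero at the start; "moment": the same for the moment, N m; "grip_width": finger opening in m.
Only numpy, scipy, OpenCV 4.12 (cv2) and the standard library are available. Lean on these libraries where they do the work, as an engineer would, in place of code of your own. Each camera call takes 0.05 s, during which the arm holds its last target.

## Working session

There is one attempt and no reset: what is moved stays moved. The work goes in short steps, Python scripts to look and compute and a shell command to move; the robot and the scene stay as the last step left them, time stands still between calls to the robot, and variables do not carry over. Pictures are saved under pics/ and viewed, and the job is handed in when it is done.

```bash
ls; mkdir -p pics; python3 - <<'E'
from rig import robot, vision
import cv2
print(robot.get_obs())
for n in("top","side"):
    print(n,vision.camera_info(n)); cv2.imwrite(f"pics/{n}0.png",vision.camera(n))
E
```

```text
pics
{'time': 0.0, 'q': array([-1.48447081e+00,  5.28504543e-01,  1.43390709e+00, -3.46448288e-05,
        1.18133731e+00, -1.78511935e-01]), 'joint_velocities': array([ 1.53148652e-03, -6.09260291e-04,  1.15881153e-03, -1.98325215e-03,
        9.76988581e-06, -1.31277690e-04]), 'joint_torque': array([ 2.14809996e-03, -4.40027189e+01, -1.76596212e+01,  6.34052069e-02,
        5.82820375e-02, -1.52560065e-04]), 'position': array([ 0.16354664, -0.6025049 ,  0.23554647]), 'tool_rot': array([-0.09334153,  0.70167743, -0.70015328,  0.09338916]), 'ft_force': array([-0.32377374,  0.24223026,  0.03805727]), 'moment': array([0.0289746 , 0.04247418, 0.03979316]), 'grip_width': 0.08698288781836973}
top {'vfov': 42.59569913755196, 'cx': 288.32694553775895, 'cy': 205.91907272081787, 'world_from_camera': array([[ 0.02309738,  0.99681062, -0.07638778,  0.37103603],
       [-0.99968917,  0.02231161, -0.01112417, -0.00671672],
       [-0.00938436,  0.07662098,  0.99701613,  1.40399971],
       [ 0.        ,  0.        ,  0.        ,  1.        ]])}
side {'vfov': 57.30657041660958, 'cx': 280.4203210787197, 'cy': 206.58295799501167, 'world_from_camera': array([[-0.91233242,  0.22207228, -0.34399631,  0.06531677],
       [-0.40866655, -0.44191352,  0.79856377,  0.94353338],
       [ 0.02532226,  0.8691354 ,  0.49392554,  0.63759282],
       [ 0.        ,  0.        ,  0.        ,  1.        ]])}
```

View pics/top0.png

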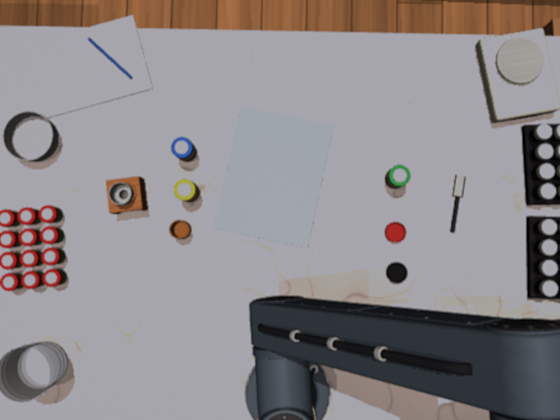

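View pics/side0.png

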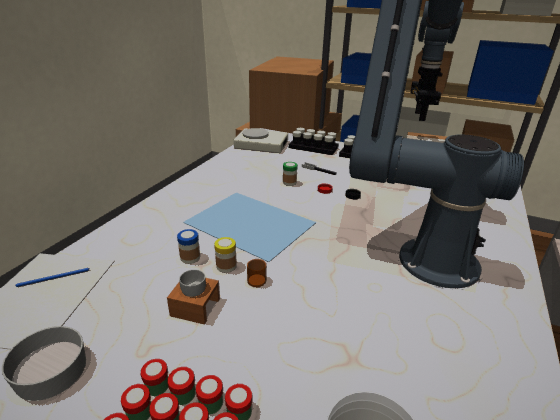

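Top: the amber jar is near (180,230), the funnel stand (124,195), green jar (399,176), red cap (395,232), black decoy cap (397,272), scoop (457,205) and the sheet centre about (275,177). The red-topped vials on the left are a different thing. Next I'll measure with colour masks and enlarge the candidates.

```bash
cat > h.py <<'E'
import numpy as np, cv2
from rig import robot, vision
def K(n,info=None):
    i=info or vision.camera_info(n); f=210/np.tan(np.radians(i["vfov"])/2)
    return f,i["cx"],i["cy"],np.array(i["world_from_camera"])
def ray(n,px,z):
    f,cx,cy,T=K(n); u,v=px
    d=T[:3,:3]@np.array([(u-cx)/f,-(v-cy)/f,-1.]); o=T[:3,3]
    return o+d*(z-o[2])/d[2]
def proj(n,P):
    f,cx,cy,T=K(n); c=T[:3,:3].T@(np.array(P)-T[:3,3])
    return np.array([cx+f*c[0]/-c[2], cy-f*c[1]/-c[2]])
def blobs(img,lo,hi,roi=None,amin=15):
    hsv=cv2.cvtColor(img,cv2.COLOR_BGR2HSV)
    m=cv2.inRange(hsv,np.array(lo),np.array(hi))
    if roi:
        k=np.zeros_like(m); x0,y0,x1,y1=roi; k[y0:y1,x0:x1]=255; m&=k
    c,_=cv2.findContours(m,cv2.RETR_EXTERNAL,cv2.CHAIN_APPROX_NONE)
    return m,[q for q in c if cv2.contourArea(q)>=amin]
E
python3 - <<'E'
from h import *
t=cv2.imread("pics/top0.png"); s=cv2.imread("pics/side0.png")
hsv=cv2.cvtColor(t,cv2.COLOR_BGR2HSV)
for p in[(275,177),(230,300),(180,230),(395,232),(399,176),(457,215),(459,185),(183,148),(122,195)]: print(p,hsv[p[1],p[0]])
a=np.hstack([cv2.resize(t[130:250,100:210],None,fx=3.5,fy=3.5,interpolation=2),cv2.resize(t[160:280,370:480],None,fx=3.5,fy=3.5,interpolation=2)])
cv2.imwrite("pics/crop0.png",a)
m,c=blobs(t,(90,18,100),(112,255,255),(205,95,345,255),500)
for q in c:
    r=cv2.minAreaRect(q); print(r)
    b=cv2.boxPoints(r); w=np.array([ray("top",p,.002) for p in b]); print(w.round(4), np.linalg.norm(np.diff(w,axis=0),axis=1))
    ap=cv2.approxPolyDP(q,6,True)[:,0]; w=np.array([ray("top",p,.002) for p in ap]);print(ap,w.round(4),np.linalg.norm(np.roll(w,1,0)-w,axis=1),w.mean(0))
E
```

```text
(275, 177) [108  18 172]
(230, 300) [128  12 172]
(180, 230) [ 12 177 148]
(395, 232) [  1 202 164]
(399, 176) [128  12 172]
(457, 215) [129  13 134]
(459, 185) [ 18   8 166]
(183, 148) [124  10 173]
(122, 195) [ 9 35 73]
((273.4950866699219, 176.35609436035156), (94.84683227539062, 124.11106872558594), 12.094757080078125)
[[ 0.4188  0.201   0.002 ]
 [ 0.7418  0.1428  0.002 ]
 [ 0.6935 -0.1037  0.002 ]
 [ 0.3727 -0.0416  0.002 ]] [0.32824027 0.25116184 0.32674946]
[[242 107]
 [215 227]
 [275 240]
 [285 234]
 [286 242]
 [305 245]
 [332 126]] [[ 0.7385  0.1377  0.002 ]
 [ 0.4191  0.1987  0.002 ]
 [ 0.3889  0.0415  0.002 ]
 [ 0.405   0.0159  0.002 ]
 [ 0.3844  0.0128  0.002 ]
 [ 0.3777 -0.0367  0.002 ]
 [ 0.6925 -0.1014  0.002 ]] [0.24353458 0.32521273 0.16007968 0.03028682 0.02091923 0.04992462
 0.32132177] [0.48658735 0.03836198 0.002     ]
```

View pics/crop0.png

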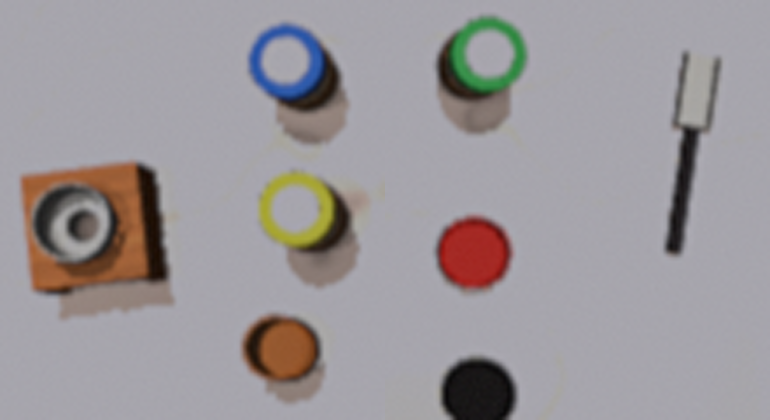

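The crop shows the amber jar (no lid), the green-lidded jar, the red cap (a plain red disc beside the black decoy) and the scoop with its trough at the back. Now their positions, from both views.

```bash
python3 - <<'E'
from h import *
t=cv2.imread("pics/top0.png"); s=cv2.imread("pics/side0.png")
def rep(name,n,img,lo,hi,roi,z,amin=15):
    m,c=blobs(img,lo,hi,roi,amin)
    for q in c:
        (x,y),r=cv2.minEnclosingCircle(q); e=cv2.fitEllipse(q) if len(q)>5 else None
        p=ray(n,e[0],z); f,cx,cy,T=K(n); sc=np.linalg.norm(p-T[:3,3])/f
        print(name,n,"ell",np.round(e[0],1),np.round(np.array(e[1])*sc*1000,1),"pos",p.round(4),"area",cv2.contourArea(q))
rep("green","top",t,(45,80,40),(80,255,255),(380,160,420,190),.076)
rep("green","side",s,(45,80,40),(90,255,255),(275,155,305,190),.0675)
rep("yellow","top",t,(22,90,60),(38,255,255),(165,170,205,210),.076)
rep("blue","top",t,(105,110,60),(125,255,255),(165,130,205,165),.076)
rep("cap","top",t,(0,110,50),(8,255,255),(380,215,415,250),.015)
rep("cap2","top",t,(170,110,50),(180,255,255),(380,215,415,250),.015)
rep("cap","side",s,(0,110,50),(10,255,255),(310,175,340,200),.0075)
rep("jar","top",t,(3,120,40),(22,255,255),(165,215,200,245),.052)
rep("jar","side",s,(3,100,30),(22,255,255),(240,255,275,292),.026)
rep("standtop","top",t,(5,90,60),(22,255,255),(100,170,150,220),.055)
# scoop dark handle
g=cv2.cvtColor(t,cv2.COLOR_BGR2GRAY)
m=((g<75)*255).astype(np.uint8)[170:240,440:475]
c,_=cv2.findContours(m,0,1)
q=max(c,key=cv2.contourArea)+[440,170]; r=cv2.minAreaRect(q); print(r); 
b=cv2.boxPoints(r); print(np.array([ray("top",p,.010) for p in b]).round(4))
for nm,P in [("cap",(0.47,-.2,.0075))]: pass
a=cv2.resize(t[170:240,435:480],None,fx=8,fy=8,interpolation=2); b=cv2.resize(t[165:250,95:205],None,fx=5,fy=5,interpolation=2)
cv2.imwrite("pics/c1.png",a);cv2.imwrite("pics/c2.png",b)
cv2.imwrite("pics/c3.png",cv2.resize(s[225:325,165:275],None,fx=6,fy=6,interpolation=2))
E
```

```text
green top ell [398.5 175.5] [51.5 54.4] pos [ 0.5545 -0.2633  0.076 ] area 340.0
green side ell [289.6 166. ] [34.3 49.3] pos [ 0.556  -0.2706  0.0675] area 59.0
yellow top ell [184.6 189.7] [51.6 54.3] pos [0.5075 0.2664 0.076 ] area 342.0
blue top ell [181.7 147.4] [50.6 53.2] pos [0.6133 0.2779 0.076 ] area 319.0
cap top ell [394.9 232. ] [49.4 50.3] pos [ 0.4164 -0.2668  0.015 ] area 281.5
cap side ell [324.6 188.2] [34.1 52.5] pos [ 0.4155 -0.2711  0.0075] area 101.0
jar top ell [179.7 229.3] [42.6 51.1] pos [0.4097 0.2799 0.052 ] area 257.5
jar side ell [256.2 272.4] [49.2 74.1] pos [0.4104 0.282  0.026 ] area 442.5
standtop top ell [124.1 194.6] [ 99.9 102.2] pos [0.4938 0.4232 0.055 ] area 1055.5
((454.5499572753906, 213.64999389648438), (4.101219654083252, 35.35533905029297), 8.130102157592773)
[[ 0.4227 -0.4096  0.01  ]
 [ 0.5136 -0.4225  0.01  ]
 [ 0.5124 -0.433   0.01  ]
 [ 0.4214 -0.42    0.01  ]]
```

View pics/c2.png

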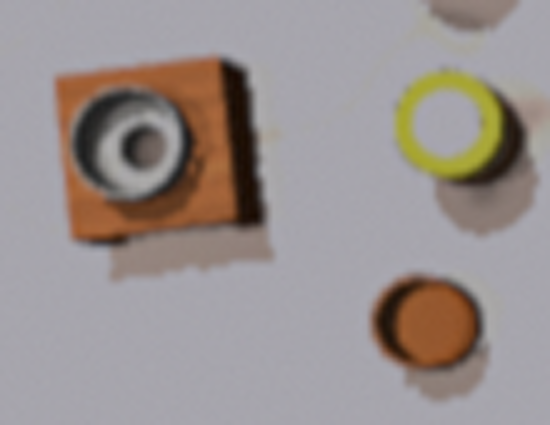

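View pics/c3.png

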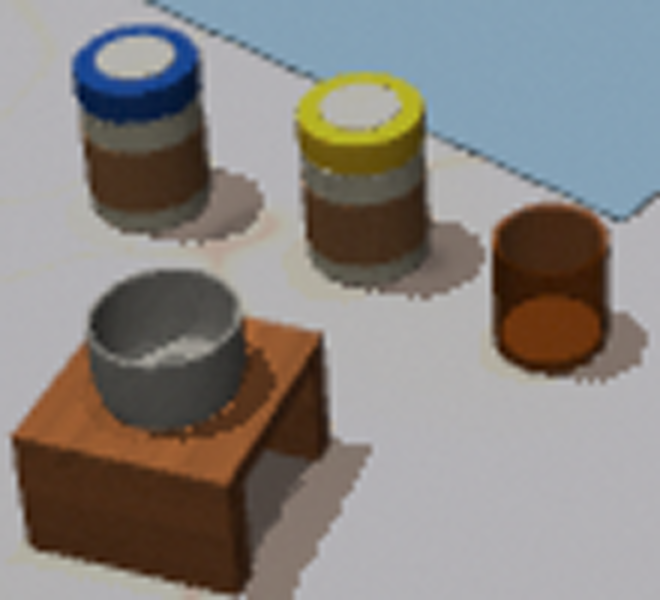

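View pics/c1.png

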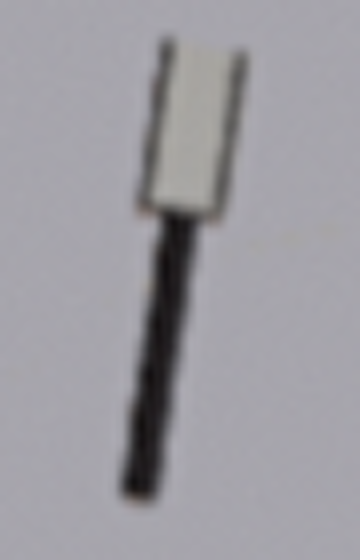

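```bash
cat >> h.py <<'E'
from scipy.spatial.transform import Rotation as R_
def row(P,yaw=None):
    """row numbers from the present pose to world TCP P, tool down, tool z at world angle 90deg+yaw (half-turn free)"""
    o=robot.get_obs(); R=R_.from_quat(o["tool_rot"])
    d=R.inv().apply(np.array(P)-o["position"])/.5
    w=np.zeros(3)
    if yaw is not None:
        best=None
        for k in(0,np.pi):
            a=yaw+k; c,s=np.cos(a),np.sin(a)
            M=np.array([[c,0,-s],[s,0,c],[0,-1,0.]])
            v=(R.inv()*R_.from_matrix(M)).as_rotvec()
            if best is None or np.linalg.norm(v)<np.linalg.norm(best): best=v
        w=best/np.pi
    print("row",np.append(d,w).round(4).tolist(),"q",o["q"].round(2),"pos",o["position"].round(4),"w",round(o["grip_width"],4),"F",o["ft_force"].round(1),"t",round(o["time"],2))
E
python3 - <<'E'
from h import *
o=robot.get_obs(); print(R_.from_quat(o["tool_rot"]).as_matrix().round(3))
print("funnel top",ray("top",(120.8,193.6),.087),"side",ray("side",(192.7,278.3),.087))
print("stand hull in top/ side corner checks")
row((.416,-.268,.12),0)
E
```

```text
[[-0.965 -0.     0.262]
 [-0.262  0.002 -0.965]
 [-0.    -1.    -0.002]]
funnel top [0.49313544 0.42133433 0.087     ] side [0.49021917 0.42544392 0.087     ]
stand hull in top/ side corner checks
row [-0.6624, 0.2325, -0.5132, 0.0006, 0.0843, -0.0] q [-1.48  0.53  1.43 -0.    1.18 -0.18] pos [ 0.1635 -0.6026  0.2357] w 0.0869 F [-0.   0.   0.1] t 0.1
```

```bash
python3 -m crank '[[-0.66,0.2,-0.51,0,0.084,0,1],[-0.66,0.2,-0.51,0,0.084,0,1],[-0.66,0.2,-0.51,0,0.084,0,1],[-0.66,0.2,-0.51,0,0.084,0,1],[-0.66,0.2,-0.51,0,0.084,0,1],[-0.66,0.2,-0.51,0,0.084,0,1],[-0.66,0.2,-0.51,0,0.084,0,1],[-0.66,0.2,-0.51,0,0.084,0,1],[-0.66,0.2,-0.51,0,0.084,0,1],[-0.66,0.2,-0.51,0,0.084,0,1]]' 10; python3 - <<'E'
from h import *
row((.416,-.268,.018),0)
t=vision.camera("top"); s=vision.camera("side")
cv2.imwrite("pics/t1.png",cv2.resize(t[150:300,330:490],None,fx=4,fy=4,interpolation=2)[:600,:800]); cv2.imwrite("pics/s1.png",cv2.resize(s[80:230,250:400],None,fx=4,fy=4,interpolation=2))
E
```

```text
time: 1.35
position: [0.4151, -0.2722, 0.1369]
tool_rot: [-0.001, -0.707, 0.707, 0.0]
ft_force: [0.4, -0.0, 0.4]
grip_width: 0.0873
row [-0.0017, 0.2377, -0.0086, -0.0003, -0.0003, -0.0002] q [-0.81  0.51  1.85 -0.    0.78  0.77] pos [ 0.4151 -0.2722  0.1369] w 0.0873 F [ 0.4 -0.   0.4] t 1.35
```

View pics/t1.png

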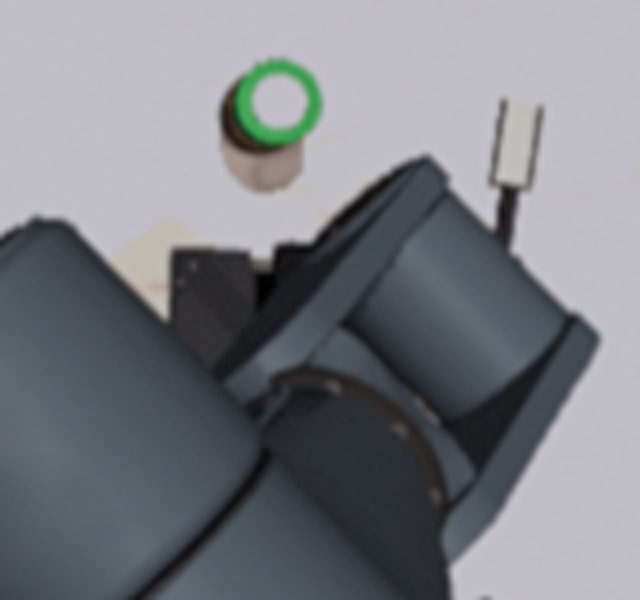

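View pics/s1.png

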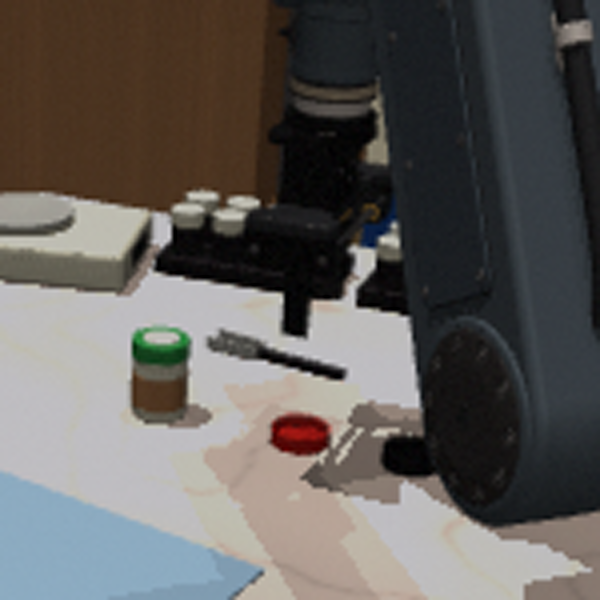

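The side view shows the red cap at about (300,434) in the crop, hollow side up. The gripper is above it, still high, and the black decoy is off to the right. I'll descend and grip.

```bash
python3 -m crank '[[-0.002,0.1,-0.008,0,0,0,1],[-0.002,0.16,-0.008,0,0,0,1],[-0.002,0.2,-0.008,0,0,0,1],[-0.002,0.23,-0.008,0,0,0,1],[-0.002,0.238,-0.008,0,0,0,1],[-0.002,0.238,-0.008,0,0,0,-1],[-0.002,0.238,-0.008,0,0,0,-1],[-0.002,0.238,-0.008,0,0,0,-1],[-0.002,0.238,-0.008,0,0,0,-1],[-0.002,0.238,-0.008,0,0,0,-1]]' 10; python3 - <<'E'
from h import *
row((.416,-.268,.12),0)
E
```

```text
time: 2.7
position: [0.4166, -0.2668, 0.0179]
tool_rot: [0.0, -0.707, 0.707, -0.001]
ft_force: [-0.0, -0.2, 2.5]
grip_width: 0.0525
row [0.001, -0.2042, 0.0024, -0.0002, 0.0003, -0.0002] q [-0.8   0.74  1.91 -0.    0.49  0.77] pos [ 0.4166 -0.2668  0.0179] w 0.0525 F [-0.  -0.2  2.5] t 2.7
```

```bash
python3 -m crank '[[0,-0.08,0,0,0,0,-1],[0,-0.16,0,0,0,0,-1],[-0.31,-0.16,-0.803,0,0,0,-1],[-0.31,-0.16,-0.803,0,0,0,-1],[-0.31,-0.16,-0.803,0,0,0,-1],[-0.31,-0.16,-0.803,0,0,0,-1],[-0.31,-0.16,-0.803,0,0,0,-1],[-0.31,-0.16,-0.803,0,0,0,-1],[-0.31,-0.16,-0.803,0,0,0,-1],[-0.31,-0.16,-0.803,0,0,0,-1]]' 10; python3 -m crank '[[0,0,0,0,0,0,-1],[0,0,0,0,0,0,-1]]'; python3 - <<'E'
from h import *
row((.572,.135,.021),-.0)
s=vision.camera("side")
cv2.imwrite("pics/s2.png",cv2.resize(s[100:260,150:350],None,fx=4,fy=4,interpolation=2)[:600,:800])
E
```

```text
time: 3.95
position: [0.5721, 0.1388, 0.0976]
tool_rot: [-0.002, 0.707, -0.707, 0.003]
ft_force: [-0.9, -0.3, 0.3]
grip_width: 0.0527
time: 4.2
position: [0.5702, 0.1336, 0.0973]
tool_rot: [0.0, -0.707, 0.707, 0.001]
ft_force: [-0.7, -0.4, -0.0]
grip_width: 0.0521
row [-0.0038, 0.1527, -0.0029, -0.0001, -0.0003, 0.0005] q [ 0.04  0.66  1.64 -0.    0.83  1.61] pos [0.5702 0.1336 0.0973] w 0.0521 F [-0.7 -0.4 -0. ] t 4.2
```

View pics/s2.png

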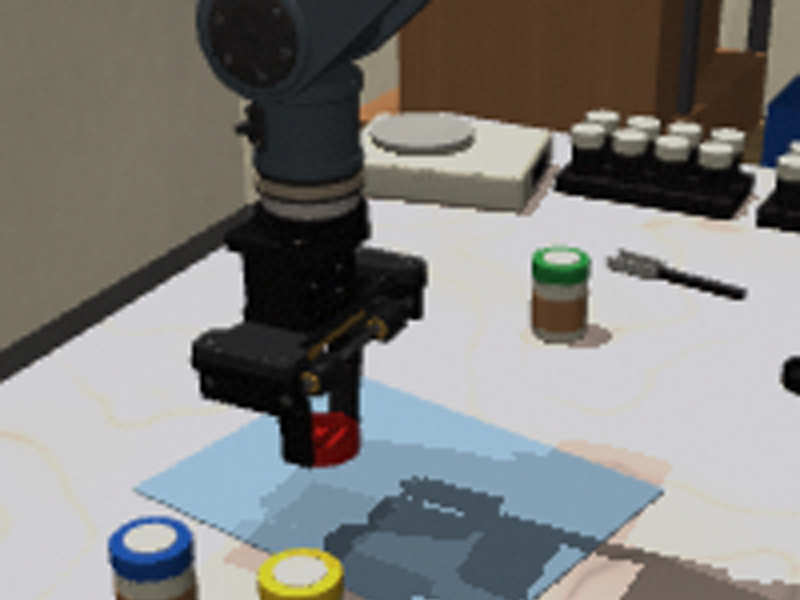

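```bash
python3 -m crank '[[-0.003,0.06,-0.003,0,0,0,-1],[-0.003,0.11,-0.003,0,0,0,-1],[-0.003,0.14,-0.003,0,0,0,-1],[-0.003,0.154,-0.003,0,0,0,-1],[-0.003,0.154,-0.003,0,0,0,-1],[-0.003,0.154,-0.003,0,0,0,-1],[-0.003,0.154,-0.003,0,0,0,0.6],[-0.003,0.154,-0.003,0,0,0,0.6],[-0.003,0.1,-0.003,0,0,0,0.6],[-0.003,-0.05,-0.003,0,0,0,0.6]]' 10; python3 - <<'E'
from h import *
row((.496,-.4255,.12),-.14)
s=vision.camera("side")
cv2.imwrite("pics/s3.png",cv2.resize(s[100:260,150:350],None,fx=4,fy=4,interpolation=2)[:600,:800])
E
```

```text
time: 5.5
position: [0.5703, 0.1363, 0.1084]
tool_rot: [0.003, -0.707, 0.707, 0.002]
ft_force: [1.6, 0.4, -0.0]
grip_width: 0.0696
row [0.1496, -0.0217, 1.1235, -0.0003, 0.0448, 0.0022] q [ 0.04  0.65  1.63 -0.    0.87  1.61] pos [0.5703 0.1363 0.1084] w 0.0696 F [ 1.6  0.4 -0. ] t 5.5
```

View pics/s3.png

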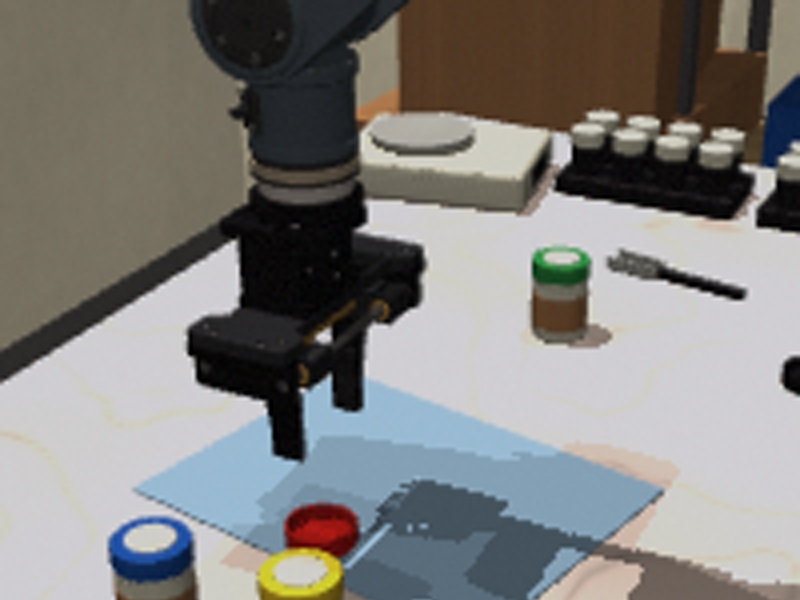

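```bash
python3 -m crank '[[0.13,-0.024,0.98,0,0.045,0,0],[0.13,-0.024,0.98,0,0.045,0,0],[0.13,-0.024,0.98,0,0.045,0,0],[0.13,-0.024,0.98,0,0.045,0,0],[0.13,-0.024,0.98,0,0.045,0,0],[0.13,-0.024,0.98,0,0.045,0,0],[0.13,-0.024,0.98,0,0.045,0,0],[0.13,-0.024,0.98,0,0.045,0,0],[0.13,-0.024,0.98,0,0.045,0,0],[0.13,-0.024,0.98,0,0.045,0,0]]' 15; python3 - <<'E'
from h import *
print(ray("side",(230,232.5),.0095))
row((.495,-.4255,.12),-.14)
row((.495,-.4255,.018),-.14)
E
```

```text
time: 6.8
position: [0.5074, -0.3531, 0.1218]
tool_rot: [0.05, 0.706, -0.705, -0.05]
ft_force: [-0.8, 0.3, 0.2]
grip_width: 0.0434
[0.57234053 0.13545288 0.0095    ]
row [0.0042, 0.0034, 0.1469, 0.0004, -0.0004, 0.0003] q [-0.79  0.66  1.55  0.    0.94  0.92] pos [ 0.5074 -0.3531  0.1218] w 0.0434 F [-0.8  0.3  0.2] t 6.8
row [0.004, 0.2074, 0.1471, 0.0004, -0.0004, 0.0003] q [-0.79  0.66  1.55  0.    0.94  0.92] pos [ 0.5074 -0.3531  0.1218] w 0.0434 F [-0.8  0.3  0.2] t 6.8
```

```bash
python3 -m crank '[[0.004,0.05,0.147,0,0,0,0],[0.004,0.1,0.147,0,0,0,0],[0.004,0.12,0.147,0,0,0,0],[0.004,0.12,0.147,0,0,0,0],[0.004,0.12,0.147,0,0,0,0]]' 15; python3 - <<'E'
from h import *
row((.495,-.4255,.017),-.14)
s=vision.camera("side");t=vision.camera("top")
cv2.imwrite("pics/s4.png",np.hstack([cv2.resize(s[120:200,270:350],(400,400),interpolation=2),cv2.resize(t[165:245,420:500],(400,400),interpolation=2)]))
E
```

```text
time: 7.42
position: [0.4966, -0.4248, 0.063]
tool_rot: [-0.049, -0.705, 0.706, 0.049]
ft_force: [0.2, 0.2, 0.2]
grip_width: 0.0436
row [0.003, 0.0921, 0.0018, -0.0001, 0.0005, -0.0002] q [-0.88  0.78  1.48  0.    0.88  0.83] pos [ 0.4966 -0.4248  0.063 ] w 0.0436 F [0.2 0.2 0.2] t 7.42
```

View pics/s4.png

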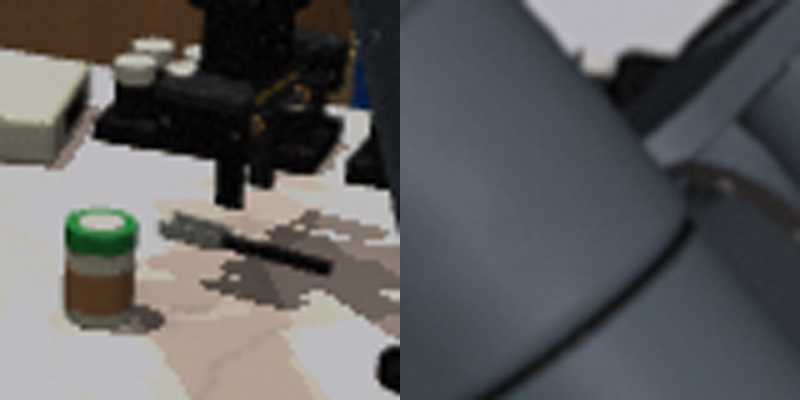

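```bash
python3 -m crank '[[0.003,0.05,0.001,0,0,0,0],[0.003,0.08,0.001,0,0,0,0],[0.003,0.092,0.001,0,0,0,0],[0.003,0.092,0.001,0,0,0,0],[0.003,0.092,0.001,0,0,0,-1],[0.003,0.092,0.001,0,0,0,-1],[0.003,0.092,0.001,0,0,0,-1],[0.003,0.092,0.001,0,0,0,-1],[0.003,0.092,0.001,0,0,0,-1],[0.003,0.092,0.001,0,0,0,-1]]' 15; python3 - <<'E'
from h import *
row((.495,-.4255,.12),-.14)
E
```

```text
time: 8.78
position: [0.4942, -0.4266, 0.0163]
tool_rot: [-0.05, -0.705, 0.705, 0.05]
ft_force: [0.0, 0.1, 2.5]
grip_width: 0.011
row [-0.0014, -0.2074, -0.0023, -0.0001, -0.0002, -0.0001] q [-0.88  0.85  1.49 -0.    0.8   0.83] pos [ 0.4942 -0.4266  0.0163] w 0.011 F [0.  0.1 2.5] t 8.78
```

```bash
python3 -m crank '[[0,-0.05,0,0,0,0,-1],[0,-0.12,0,0,0,0,-1],[0,-0.2,0,0,0,0,-1],[0,-0.2,0,0,0,0,-1]]' 20; python3 - <<'E'
from h import *
row((.542,-.021,.11),-.178)
t=vision.camera("side"); cv2.imwrite("pics/s5.png",cv2.resize(t[80:200,260:380],(600,600),interpolation=2))
E
```

```text
time: 9.28
position: [0.4958, -0.4283, 0.1196]
tool_rot: [-0.051, -0.703, 0.707, 0.048]
ft_force: [0.2, -0.7, -0.1]
grip_width: 0.0106
row [0.0225, 0.0148, -0.8196, -0.0016, 0.012, -0.0018] q [-0.88  0.7   1.45  0.    0.98  0.83] pos [ 0.4958 -0.4283  0.1196] w 0.0106 F [ 0.2 -0.7 -0.1] t 9.28
```

View pics/s5.png

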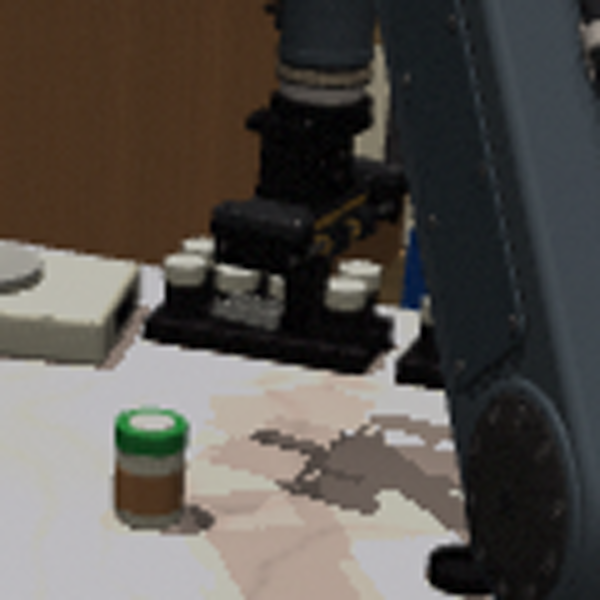

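The scoop is held level, and it clears the green jar's top by about 25 mm. Moving to its place on the right of the sheet.

```bash
python3 -m crank '[[0.022,0,-0.2,0,0.012,0,-1],[0.022,0,-0.3,0,0.012,0,-1],[0.022,0,-0.4,0,0.012,0,-1],[0.022,0,-0.5,0,0.012,0,-1],[0.022,0,-0.6,0,0.012,0,-1],[0.022,0,-0.7,0,0.012,0,-1],[0.022,0,-0.8,0,0.012,0,-1],[0.022,0.05,-0.82,0,0.012,0,-1],[0.022,0.1,-0.82,0,0.012,0,-1],[0.022,0.1,-0.82,0,0.012,0,-1]]' 20; python3 - <<'E'
from h import *
row((.542,-.021,.019),-.178)
E
```

```text
time: 10.58
position: [0.5379, -0.0179, 0.0632]
tool_rot: [0.06, 0.705, -0.704, -0.065]
ft_force: [-0.4, -0.6, -0.7]
grip_width: 0.0105
row [-0.0099, 0.0883, 0.0046, 0.0001, 0.0001, 0.0024] q [-0.24  0.68  1.78 -0.    0.69  1.51] pos [ 0.5379 -0.0179  0.0632] w 0.0105 F [-0.4 -0.6 -0.7] t 10.57
```

```bash
python3 -m crank '[[-0.009,0.04,0.004,0,0,0,-1],[-0.009,0.07,0.004,0,0,0,-1],[-0.009,0.082,0.004,0,0,0,-1],[-0.009,0.089,0.004,0,0,0,-1],[-0.009,0.089,0.004,0,0,0,-1],[-0.009,0.089,0.004,0,0,0,-1],[-0.009,0.089,0.004,0,0,0,-0.3],[-0.009,0.089,0.004,0,0,0,-0.3],[-0.009,0.02,0.004,0,0,0,-0.3],[-0.009,-0.12,0.004,0,0,0,0]]'; python3 - <<'E'
from h import *
row((.410,.281,.14),0)
s=vision.camera("side"); cv2.imwrite("pics/s6.png",cv2.resize(s[130:280,180:330],(600,600),interpolation=2))
E
```

```text
time: 11.82
position: [0.543, -0.0214, 0.1177]
tool_rot: [0.061, 0.705, -0.704, -0.065]
ft_force: [1.2, -0.2, -1.1]
grip_width: 0.0341
row [0.3694, -0.0423, -0.548, 0.0003, -0.0568, 0.0018] q [-0.25  0.59  1.74 -0.    0.82  1.5 ] pos [ 0.543  -0.0214  0.1177] w 0.0341 F [ 1.2 -0.2 -1.1] t 11.82
```

View pics/s6.png

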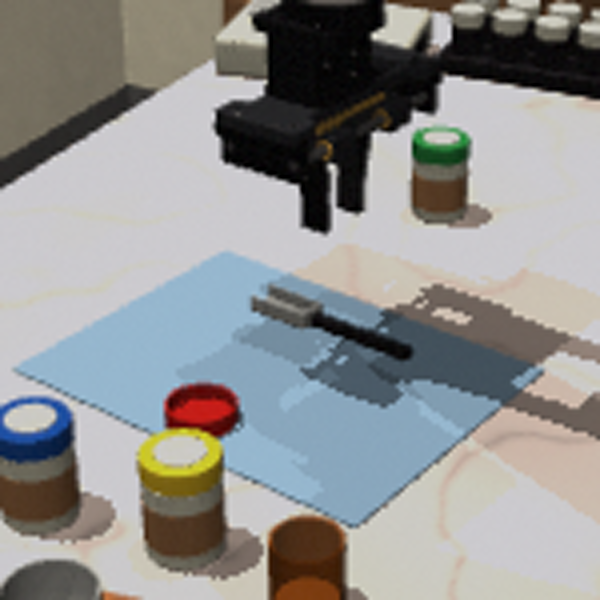

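```bash
python3 -m crank '[[0.369,-0.042,-0.548,0,-0.057,0,1],[0.369,-0.042,-0.548,0,-0.057,0,1],[0.369,-0.042,-0.548,0,-0.057,0,1],[0.369,-0.042,-0.548,0,-0.057,0,1],[0.369,-0.042,-0.548,0,-0.057,0,1],[0.369,-0.042,-0.548,0,-0.057,0,1],[0.369,-0.042,-0.548,0,-0.057,0,1],[0.369,-0.042,-0.548,0,-0.057,0,1],[0.369,-0.042,-0.548,0,-0.057,0,1]]' 20; python3 - <<'E'
from h import *
row((.410,.281,.034),0)
s=vision.camera("side");t=vision.camera("top"); cv2.imwrite("pics/s7.png",np.hstack([cv2.resize(s[180:300,200:320],(400,400),interpolation=2),cv2.resize(t[170:270,120:220],(400,400),interpolation=2)]))
E
```

```text
time: 13.0
position: [0.4123, 0.2796, 0.1394]
tool_rot: [-0.0, -0.707, 0.707, 0.0]
ft_force: [0.3, 0.1, 0.1]
grip_width: 0.0873
row [0.0046, 0.2109, -0.0028, -0.0001, -0.0004, 0.0] q [ 0.37  0.51  1.84 -0.    0.79  1.94] pos [0.4123 0.2796 0.1394] w 0.0873 F [0.3 0.1 0.1] t 13.0
```

View pics/s7.png

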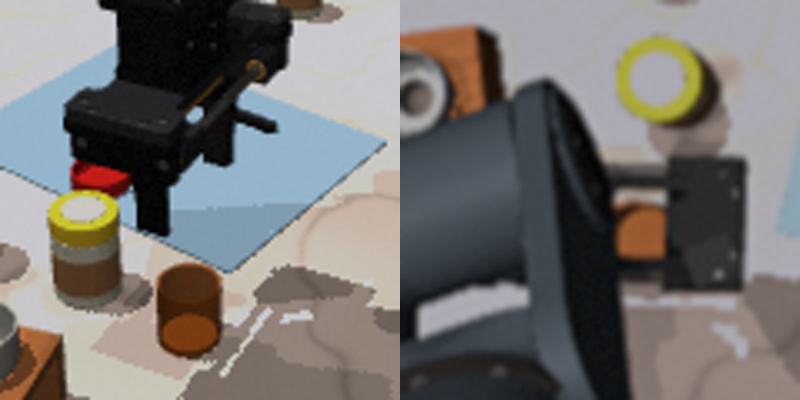

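```bash
python3 -m crank '[[0.004,0.1,-0.003,0,0,0,1],[0.004,0.16,-0.003,0,0,0,1],[0.004,0.2,-0.003,0,0,0,1],[0.004,0.211,-0.003,0,0,0,1],[0.004,0.211,-0.003,0,0,0,1],[0.004,0.211,-0.003,0,0,0,-1],[0.004,0.211,-0.003,0,0,0,-1],[0.004,0.211,-0.003,0,0,0,-1],[0.004,0.211,-0.003,0,0,0,-1],[0.004,0.211,-0.003,0,0,0,-1]]' 20; python3 - <<'E'
from h import *
row((.410,.281,.14),0)
E
```

```text
time: 14.35
position: [0.4098, 0.2823, 0.0342]
tool_rot: [-0.0, 0.707, -0.707, 0.0]
ft_force: [0.5, -0.5, 1.6]
grip_width: 0.0466
row [-0.0005, -0.2116, 0.0025, 0.0001, 0.0003, -0.0001] q [0.38 0.71 1.9  0.   0.54 1.95] pos [0.4098 0.2823 0.0342] w 0.0466 F [ 0.5 -0.5  1.6] t 14.35
```

```bash
python3 -m crank '[[0,-0.07,0,0,0,0,-1],[0,-0.18,0,0,0,0,-1],[0,-0.19,0,0,0,0,-1],[-0.1,-0.19,0.15,0,0.02,0,-1],[-0.2,-0.19,0.32,0,0.04,0,-1],[-0.294,-0.19,0.464,0,0.057,0,-1],[-0.294,-0.19,0.464,0,0.057,0,-1],[-0.294,-0.19,0.464,0,0.057,0,-1],[-0.294,-0.19,0.464,0,0.057,0,-1],[-0.294,-0.19,0.464,0,0.057,0,-1]]' 20; python3 - <<'E'
from h import *
row((.557,.05,.037),-.178)
s=vision.camera("side"); cv2.imwrite("pics/s8.png",cv2.resize(s[130:280,180:330],(600,600),interpolation=2))
E
```

```text
time: 15.6
position: [0.5548, 0.0517, 0.1282]
tool_rot: [0.061, 0.705, -0.704, -0.064]
ft_force: [-1.0, 1.2, -1.3]
grip_width: 0.0468
row [-0.0056, 0.1824, 0.0027, 0.0001, 0.0003, 0.0012] q [-0.11  0.59  1.7   0.    0.86  1.64] pos [0.5548 0.0517 0.1282] w 0.0468 F [-1.   1.2 -1.3] t 15.6
```

View pics/s8.png

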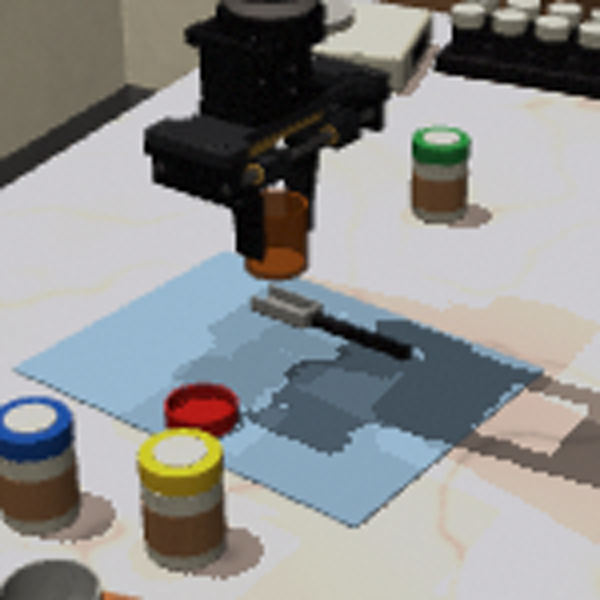

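```bash
python3 -m crank '[[-0.005,0.08,0.003,0,0,0,-1],[-0.005,0.14,0.003,0,0,0,-1],[-0.005,0.17,0.003,0,0,0,-1],[-0.005,0.18,0.003,0,0,0,-1],[-0.005,0.184,0.003,0,0,0,-1],[-0.005,0.184,0.003,0,0,0,-1],[-0.005,0.184,0.003,0,0,0,0.5],[-0.005,0.184,0.003,0,0,0,0.5],[-0.005,0.1,0.003,0,0,0,0.5],[-0.005,-0.03,0.003,0,0,0,0.6]]' 20; python3 - <<'E'
from h import *
row((.5545,-.265,.15),0)
E
```

```text
time: 16.9
position: [0.5577, 0.0484, 0.1411]
tool_rot: [0.061, 0.704, -0.704, -0.065]
ft_force: [1.0, 1.1, 0.2]
grip_width: 0.0676
row [-0.1049, -0.0181, 0.6179, 0.0, -0.0568, 0.0015] q [-0.11  0.57  1.68 -0.    0.89  1.64] pos [0.5577 0.0484 0.1411] w 0.0676 F [1.  1.1 0.2] t 16.9
```

```bash
python3 -m crank '[[-0.105,-0.018,0.618,0,0,0,1],[-0.105,-0.018,0.618,0,0,0,1],[-0.105,-0.018,0.618,0,0,0,1],[-0.105,-0.018,0.618,0,0,0,1],[-0.105,-0.018,0.618,0,0,0,1],[-0.105,-0.018,0.618,0,0,0,1],[-0.105,-0.018,0.618,0,0,0,1],[-0.105,-0.018,0.618,0,0,0,1],[-0.105,-0.018,0.618,0,0,0,1]]' 20; python3 - <<'E'
from h import *
row((.555,-.266,.036),-.178)
s=vision.camera("side");t=vision.camera("top"); cv2.imwrite("pics/s9.png",np.hstack([cv2.resize(s[140:260,180:300],(400,400),interpolation=2),cv2.resize(t[120:240,200:320],(400,400),interpolation=2)]))
cv2.imwrite("pics/t9.png",t);cv2.imwrite("pics/sd9.png",s)
E
```

```text
time: 18.02
position: [0.556, -0.2633, 0.1506]
tool_rot: [0.062, 0.705, -0.704, -0.062]
ft_force: [-0.3, 0.3, -0.4]
grip_width: 0.0871
row [0.0009, 0.2291, 0.0058, 0.0001, 0.0006, 0.0002] q [-0.62  0.62  1.53  0.    0.99  1.12] pos [ 0.556  -0.2633  0.1506] w 0.0871 F [-0.3  0.3 -0.4] t 18.02
```

View pics/s9.png

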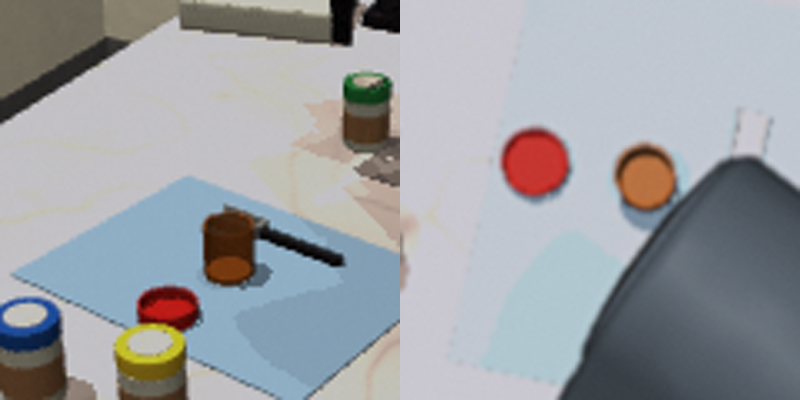

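View pics/t9.png

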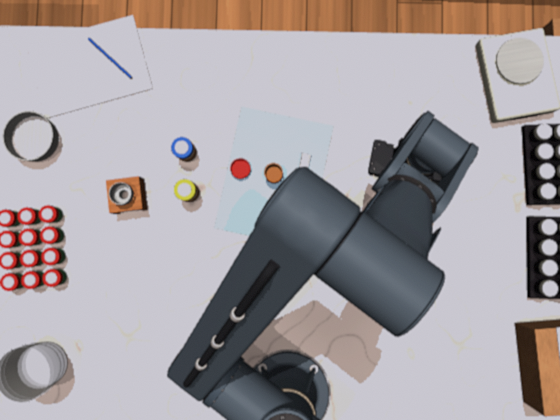

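The jar stands upright at about (273,174) top and the cap at (240,168); both look right. Now the green jar.

```bash
python3 -m crank '[[0.001,0.1,0.006,0,0,0,1],[0.001,0.17,0.006,0,0,0,1],[0.001,0.21,0.006,0,0,0,1],[0.001,0.229,0.006,0,0,0,1],[0.001,0.229,0.006,0,0,0,1],[0.001,0.229,0.006,0,0,0,-1],[0.001,0.229,0.006,0,0,0,-1],[0.001,0.229,0.006,0,0,0,-1],[0.001,0.229,0.006,0,0,0,-1],[0.001,0.229,0.006,0,0,0,-1]]' 25; python3 -m crank '[[0,-0.07,0,0,0,0,-1],[0,-0.15,0,0,0,0,-1],[0,-0.21,0,0,0,0,-1],[0,-0.21,0,0,0,0,-1]]' 25; python3 - <<'E'
from h import *
t=cv2.imread("pics/t9.png")
m,c=blobs(t,(3,120,40),(22,255,255),(262,160,286,186))
for q in c: e=cv2.fitEllipse(q);print("jar",e,ray("top",e[0],.054),ray("top",e[0],.03))
m,c=blobs(t,(0,110,50),(8,255,255),(225,155,255,185))
for q in c: e=cv2.fitEllipse(q);print("cap",e[0],ray("top",e[0],.017))
row((.642,.035,.13),-.178)
cv2.imwrite("pics/jarcrop.png",cv2.resize(t[155:195,255:295],(600,600),interpolation=2))
s=vision.camera("side"); cv2.imwrite("pics/s10.png",cv2.resize(s[80:230,250:400],(500,500),interpolation=2))
E
```

```text
time: 19.38
position: [0.5551, -0.2678, 0.0363]
tool_rot: [0.063, 0.704, -0.704, -0.063]
ft_force: [-0.0, 1.4, 1.6]
grip_width: 0.053
time: 19.88
position: [0.5564, -0.2689, 0.1433]
tool_rot: [-0.065, -0.703, 0.705, 0.061]
ft_force: [-0.2, -0.6, -1.0]
grip_width: 0.0533
jar ((273.22369384765625, 172.9618377685547), (15.995833396911621, 18.080303192138672), 164.64047241210938) [0.55709284 0.04841997 0.054     ] [0.56040052 0.04940018 0.03      ]
cap (239.99368286132812, 168.19241333007812) [0.57279491 0.13660721 0.017     ]
row [-0.0607, 0.0254, -0.6287, -0.0008, -0.0, -0.0016] q [-0.63  0.63  1.54 -0.    0.97  1.12] pos [ 0.5564 -0.2689  0.1433] w 0.0533 F [-0.2 -0.6 -1. ] t 19.88
```

View pics/s10.png

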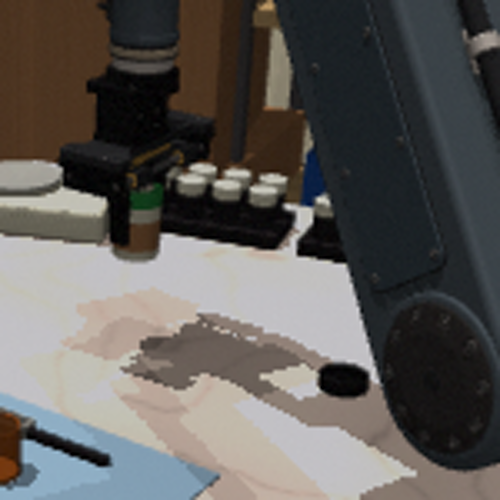

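View pics/jarcrop.png

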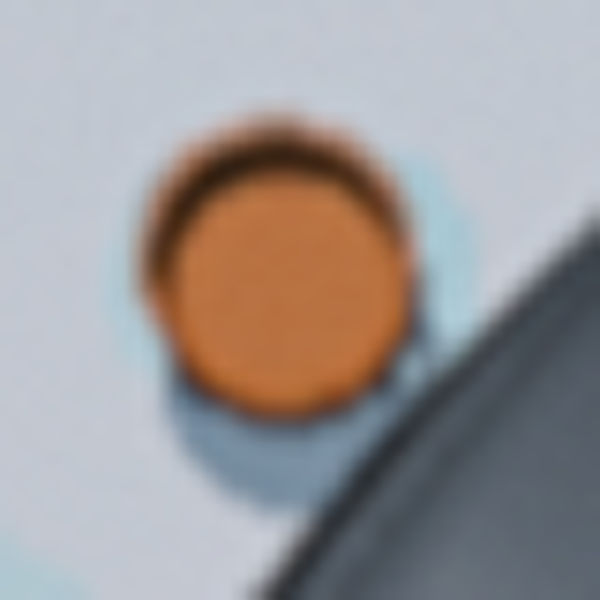

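```bash
python3 -m crank '[[-0.06,-0.02,-0.15,0,0,0,-1],[-0.06,-0.02,-0.25,0,0,0,-1],[-0.06,-0.02,-0.35,0,0,0,-1],[-0.06,-0.02,-0.45,0,0,0,-1],[-0.06,-0.02,-0.55,0,0,0,-1],[-0.06,0,-0.61,0,0,0,-1],[-0.06,0.025,-0.628,0,0,0,-1],[-0.06,0.025,-0.628,0,0,0,-1],[-0.06,0.025,-0.628,0,0,0,-1]]' 25; python3 - <<'E'
from h import *
row((.642,.035,.0385),-.178)
s=vision.camera("side"); t=vision.camera("top")
cv2.imwrite("pics/s11.png",np.hstack([cv2.resize(s[130:250,170:290],(400,400),interpolation=2),cv2.resize(t[120:240,200:320],(400,400),interpolation=2)]))
E
```

```text
time: 21.05
position: [0.6399, 0.0343, 0.1279]
tool_rot: [-0.063, -0.704, 0.704, 0.064]
ft_force: [0.4, -0.3, -1.3]
grip_width: 0.0533
row [-0.0041, 0.1788, -0.0022, -0.0002, -0.0005, 0.0003] q [-0.12  0.68  1.48 -0.    0.98  1.63] pos [0.6399 0.0343 0.1279] w 0.0533 F [ 0.4 -0.3 -1.3] t 21.05
```

View pics/s11.png

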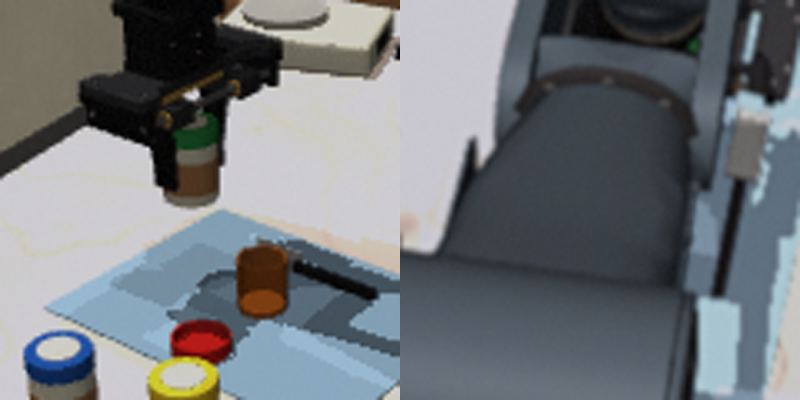

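```bash
python3 -m crank '[[-0.004,0.08,-0.002,0,0,0,-1],[-0.004,0.14,-0.002,0,0,0,-1],[-0.004,0.165,-0.002,0,0,0,-1],[-0.004,0.175,-0.002,0,0,0,-1],[-0.004,0.179,-0.002,0,0,0,-1],[-0.004,0.179,-0.002,0,0,0,-1],[-0.004,0.179,-0.002,0,0,0,0.6],[-0.004,0.179,-0.002,0,0,0,0.6],[-0.004,0.1,-0.002,0,0,0,0.6],[-0.004,-0.05,-0.002,0,0,0,0.6]]' 25; python3 - <<'E'
from h import *
row((.492,.4225,.18),-.1)
E
```

```text
time: 22.4
position: [0.6406, 0.0366, 0.1401]
tool_rot: [0.061, 0.704, -0.704, -0.065]
ft_force: [0.3, -0.6, 1.0]
grip_width: 0.069
row [0.4298, -0.0778, -0.7068, -0.0, -0.0249, 0.0017] q [-0.12  0.67  1.47 -0.    1.01  1.63] pos [0.6406 0.0366 0.1401] w 0.069 F [ 0.3 -0.6  1. ] t 22.4
```

```bash
python3 -m crank '[[0.43,-0.078,-0.707,0,0,0,1],[0.43,-0.078,-0.707,0,0,0,1],[0.43,-0.078,-0.707,0,0,0,1],[0.43,-0.078,-0.707,0,0,0,1],[0.43,-0.078,-0.707,0,0,0,1],[0.43,-0.078,-0.707,0,0,0,1],[0.43,-0.078,-0.707,0,0,0,1],[0.43,-0.078,-0.707,0,0,0,1],[0.43,-0.078,-0.707,0,0,0,1],[0.43,-0.078,-0.707,0,0,0,1]]' 20; python3 - <<'E'
from h import *
row((.492,.4225,.074),-.178)
s=vision.camera("side");t=vision.camera("top"); cv2.imwrite("pics/t12.png",t);cv2.imwrite("pics/s12.png",s)
cv2.imwrite("pics/c12.png",np.hstack([cv2.resize(s[200:320,140:260],(400,400),interpolation=2),cv2.resize(t[110:230,200:320],(400,400),interpolation=2)]))
E
```

```text
time: 23.65
position: [0.494, 0.421, 0.1799]
tool_rot: [-0.063, -0.704, 0.704, 0.064]
ft_force: [0.5, 0.3, -0.3]
grip_width: 0.0871
row [0.0044, 0.2118, -0.0024, -0.0002, -0.0007, 0.0001] q [ 0.53  0.62  1.42 -0.    1.1   2.29] pos [0.494  0.421  0.1799] w 0.0871 F [ 0.5  0.3 -0.3] t 23.65
```

View pics/c12.png

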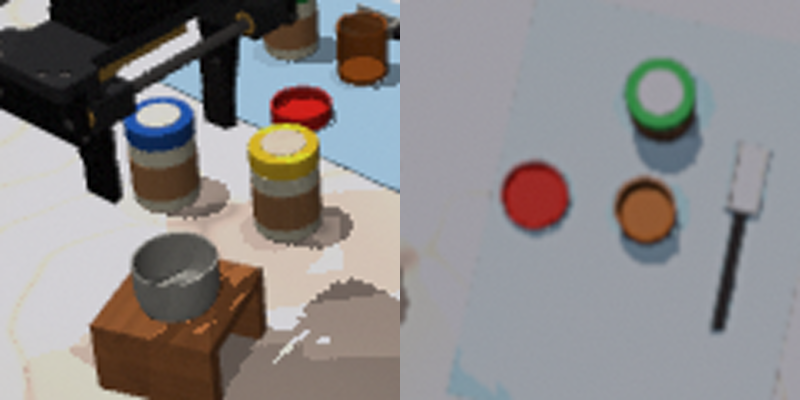

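View pics/t12.png

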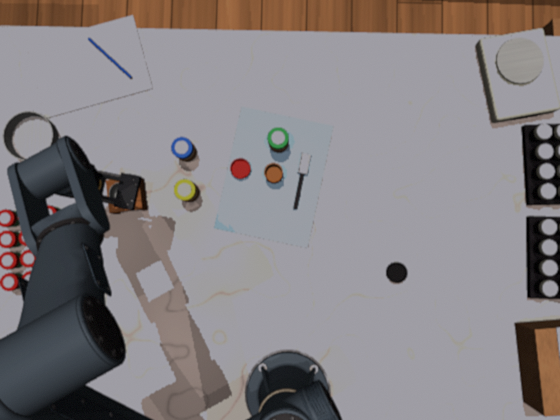

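View pics/s12.png

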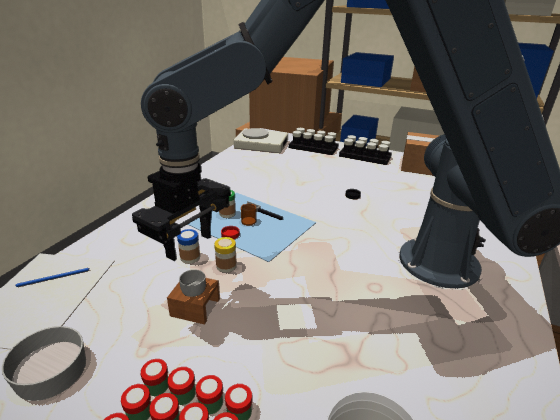

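```bash
python3 - <<'E'
from h import *
t=cv2.imread("pics/t12.png"); s=cv2.imread("pics/s12.png")
# sheet corners: compare local edge using b-r difference
d=(t[:,:,0].astype(int)-t[:,:,2]); 
m=((cv2.GaussianBlur(d.astype(np.float32),(3,3),0)>13)*255).astype(np.uint8)[95:260,200:350]
m=cv2.morphologyEx(m,cv2.MORPH_CLOSE,np.ones((7,7)))
c,_=cv2.findContours(m,0,1); q=max(c,key=cv2.contourArea)+[200,95]
h=cv2.convexHull(q); r=cv2.minAreaRect(h); b=cv2.boxPoints(r); w=np.array([ray("top",p,.002) for p in b])
print(w.round(4),np.linalg.norm(np.roll(w,1,0)-w,axis=1).round(4),"C",w.mean(0).round(4))
e=[w[i]-w[(i+1)%4] for i in range(4)]; print([round(float(np.arctan2(v[1],v[0])),3) for v in e])
C=w.mean(0)[:2]; a=-.178; X=np.array([np.cos(a),np.sin(a)]);Y=np.array([-X[1],X[0]])
def rel(n,p): print(n,p[:2].round(4),"sheet",round((p[:2]-C)@X,4),round((p[:2]-C)@Y,4))
for n,lo,hi,roi,z in [("green",(45,80,40),(85,255,255),(262,122,295,155),.078),("cap",(0,110,50),(8,255,255),(225,155,255,185),.017),("jar",(3,110,40),(22,255,255),(262,160,286,188),.054)]:
    m,c=blobs(t,lo,hi,roi)
    for q in c:
        e=cv2.fitEllipse(q); rel(n,ray("top",e[0],z))
m,c=blobs(s,(3,100,30),(22,255,255),(235,195,262,228),60)
for q in c: e=cv2.fitEllipse(q); x,y,w_,h_=cv2.boundingRect(q); print(e,x,y,w_,h_); rel("jar side",ray("side",e[0],.028))
cv2.imwrite("pics/j.png",np.hstack([cv2.resize(t[155:195,255:295],(400,400),interpolation=2),cv2.resize(s[195:235,230:270],(400,400),interpolation=2)]))
E
```

```text
[[ 0.5445  0.174   0.002 ]
 [ 0.7385  0.1393  0.002 ]
 [ 0.6919 -0.1007  0.002 ]
 [ 0.4991 -0.0637  0.002 ]] [0.242  0.1971 0.2445 0.1962] C [0.6185 0.0372 0.002 ]
[2.965, 1.379, -0.189, -1.759]
green [0.6415 0.0384] sheet 0.0225 0.0052
cap [0.5726 0.1364] sheet -0.0628 0.0895
jar [0.5573 0.0486] sheet -0.0622 0.0003
((248.19253540039062, 213.9280242919922), (15.381409645080566, 22.934431076049805), 0.5166023373603821) 241 203 15 23
jar side [0.5603 0.0448] sheet -0.0586 -0.0029
```

```bash
python3 -m crank '[[0.004,0.1,-0.002,0,0,0,1],[0.004,0.16,-0.002,0,0,0,1],[0.004,0.2,-0.002,0,0,0,1],[0.004,0.212,-0.002,0,0,0,1],[0.004,0.212,-0.002,0,0,0,1],[0.004,0.212,-0.002,0,0,0,1]]' 20; python3 - <<'E'
from h import *
row((.492,.4225,.074),-.178)
s=vision.camera("side"); t=vision.camera("top")
cv2.imwrite("pics/c13.png",np.hstack([cv2.resize(s[220:330,150:260],(400,400),interpolation=2),cv2.resize(t[155:235,80:160],(400,400),interpolation=2)]))
E
```

```text
time: 24.5
position: [0.4925, 0.4243, 0.0754]
tool_rot: [0.064, 0.705, -0.704, -0.062]
ft_force: [0.4, 0.7, -0.3]
grip_width: 0.0871
row [0.0003, 0.0028, 0.0038, 0.0006, -0.0001, -0.0007] q [ 0.54  0.76  1.49 -0.    0.89  2.29] pos [0.4925 0.4243 0.0754] w 0.0871 F [ 0.4  0.7 -0.3] t 24.5
```

View pics/c13.png

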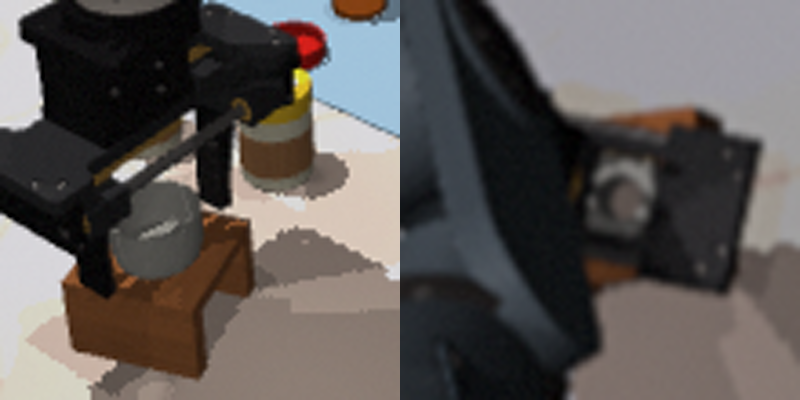

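View pics/j.png

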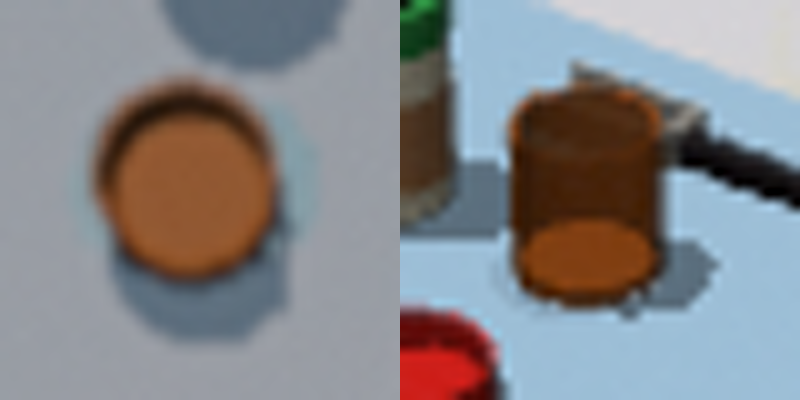

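```bash
python3 -m crank '[[0,0.003,0.002,0,0,0,-1],[0,0.003,0.002,0,0,0,-1],[0,0.003,0.002,0,0,0,-1],[0,0.003,0.002,0,0,0,-1],[0,0.003,0.002,0,0,0,-1]]' 25; python3 - <<'E'
from h import *
row((.492,.4225,.17),-.178)
E
```

```text
time: 25.22
position: [0.4914, 0.4229, 0.0726]
tool_rot: [0.063, 0.704, -0.704, -0.063]
ft_force: [-0.8, 0.2, 0.3]
grip_width: 0.0558
row [-0.0014, -0.1949, 0.0006, 0.0, -0.0, -0.0] q [0.54 0.76 1.49 0.   0.89 2.29] pos [0.4914 0.4229 0.0726] w 0.0558 F [-0.8  0.2  0.3] t 25.23
```

```bash
python3 -m crank '[[0,-0.02,0,0,0,0,-1],[0,-0.05,0,0,0,0,-1],[0,-0.1,0,0,0,0,-1],[0,-0.16,0,0,0,0,-1],[0,-0.2,0,0,0,0,-1],[0,-0.2,0,0,0,0,-1]]' 25; python3 - <<'E'
from h import *
row((.557,.049,.17),-.178)
s=vision.camera("side"); t=vision.camera("top")
cv2.imwrite("pics/c14.png",np.hstack([cv2.resize(s[180:320,140:280],(400,400),interpolation=2),cv2.resize(t[155:235,80:160],(400,400),interpolation=2)]))
E
```

```text
time: 25.98
position: [0.4928, 0.4237, 0.1757]
tool_rot: [0.065, 0.706, -0.703, -0.061]
ft_force: [0.0, -0.5, -0.6]
grip_width: 0.0555
row [-0.2591, 0.0097, 0.7148, 0.0012, -0.0, -0.0014] q [ 0.54  0.63  1.43 -0.    1.08  2.29] pos [0.4928 0.4237 0.1757] w 0.0555 F [ 0.  -0.5 -0.6] t 25.98
```

View pics/c14.png

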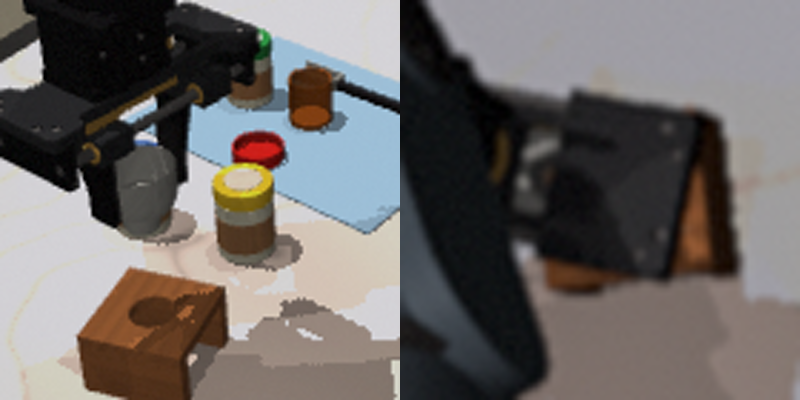

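```bash
python3 - <<'E'
from h import *
s=vision.camera("side"); cv2.imwrite("pics/c15.png",cv2.resize(s[210:275,155:235],(800,600),interpolation=2)[:600])
print(proj("side",(.4928,.4237,.1757)))
E
```

```text
[188.38412738 243.92652844]
```

View pics/c15.png

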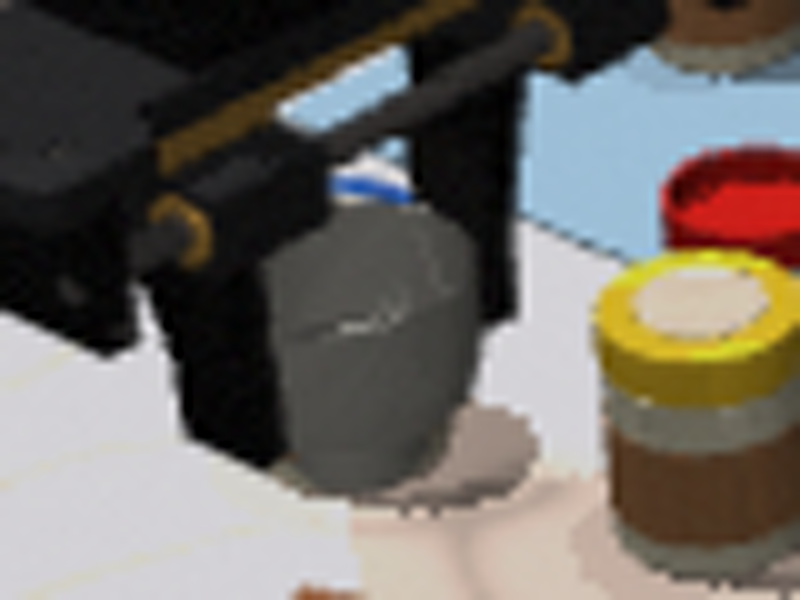

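```bash
python3 - <<'E'
from h import *
s=vision.camera("side"); o=robot.get_obs()["position"]
k=10; x0,y0=150,205
im=cv2.resize(s[y0:y0+60,x0:x0+80],(800,600),interpolation=2)
for dz,r,col in [(.0144,.028,(0,255,255)),(-.0176,.0255,(0,255,0)),(-.0396,.014,(255,0,255))]:
    a=np.linspace(0,2*np.pi,40)
    pts=np.array([proj("side",o+np.array([r*np.cos(b),r*np.sin(b),dz])) for b in a])
    cv2.polylines(im,[(((pts-[x0,y0]+.5)*k)).astype(np.int32)],True,col,1)
cv2.imwrite("pics/c16.png",im)
E
```

```text
(no output)
```

View pics/c16.png

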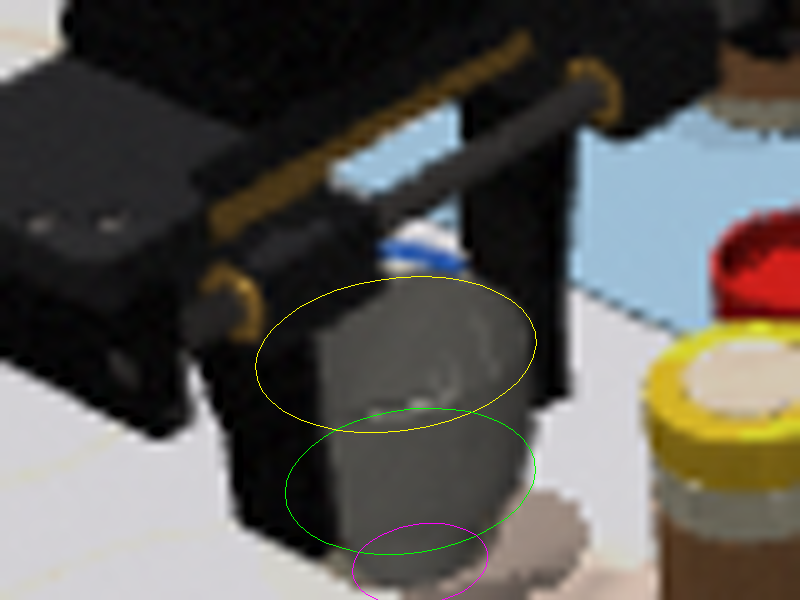

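The overlay of the upright outline matches the rim (about 430,350) and the stem end (about 415,570), so the funnel is held upright. I'll carry it over the jar.

```bash
python3 -m crank '[[-0.04,0,0.1,0,0,0,-1],[-0.07,0,0.2,0,0,0,-1],[-0.11,0,0.3,0,0,0,-1],[-0.145,0,0.4,0,0,0,-1],[-0.18,0,0.5,0,0,0,-1],[-0.22,0,0.6,0,0,0,-1],[-0.25,0.02,0.68,0,0,0,-1],[-0.261,0.06,0.715,0,0,0,-1],[-0.261,0.06,0.715,0,0,0,-1],[-0.261,0.06,0.715,0,0,0,-1]]' 25; python3 - <<'E'
from h import *
row((.558,.0487,.0725),-.178)
s=vision.camera("side"); o=robot.get_obs()["position"]
k=8; x0,y0=200,160
im=cv2.resize(s[y0:y0+75,x0:x0+100],(800,600),interpolation=2)
for dz,r,col in [(.0144,.028,(0,255,255)),(-.0396,.014,(255,0,255))]:
    a=np.linspace(0,2*np.pi,40)
    pts=np.array([proj("side",o+np.array([r*np.cos(b),r*np.sin(b),dz])) for b in a])
    cv2.polylines(im,[(((pts-[x0,y0]+.5)*k)).astype(np.int32)],True,col,1)
cv2.imwrite("pics/c17.png",im)
E
```

```text
time: 27.42
position: [0.5561, 0.0486, 0.1423]
tool_rot: [0.062, 0.704, -0.704, -0.063]
ft_force: [0.2, 0.4, -1.2]
grip_width: 0.0558
row [-0.0038, 0.1397, -0.0009, 0.0001, 0.0, 0.0003] q [-0.11  0.57  1.69  0.    0.89  1.64] pos [0.5561 0.0486 0.1423] w 0.0558 F [ 0.2  0.4 -1.2] t 27.43
```

View pics/c17.png

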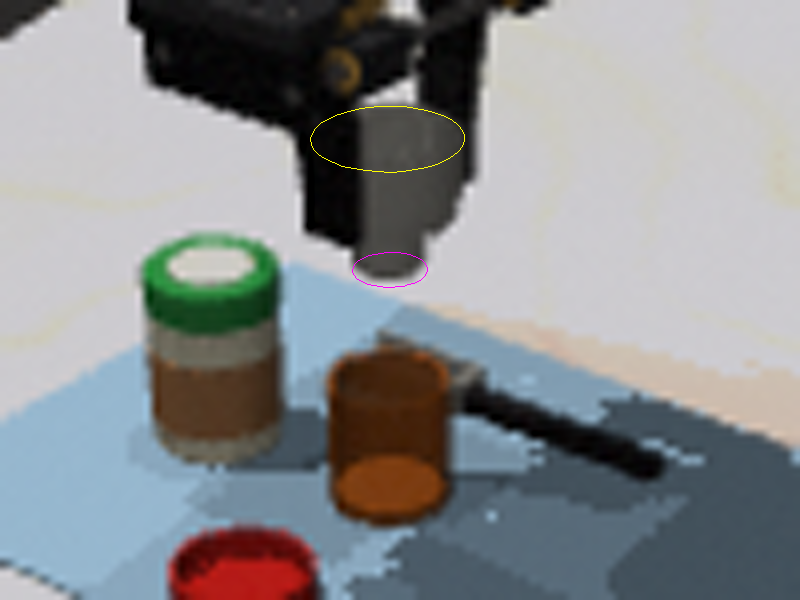

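```bash
python3 - <<'E'
from h import *
f=lambda p:((proj("side",p)-[200,160]+.5)*8).round(0)
for p in [(.5561,.0486,.1027),(.5561,.0486,.054),(.558,.0487,.054),(.5561,.0486,.002),(.558,.0487,.002)]: print(p,f(p))
E
```

```text
(0.5561, 0.0486, 0.1027) [391. 271.]
(0.5561, 0.0486, 0.054) [393. 384.]
(0.558, 0.0487, 0.054) [389. 383.]
(0.5561, 0.0486, 0.002) [395. 500.]
(0.558, 0.0487, 0.002) [391. 499.]
```

```bash
python3 -m crank '[[-0.002,0.03,-0.001,0,0,0,-1],[-0.002,0.06,-0.001,0,0,0,-1],[-0.002,0.08,-0.001,0,0,0,-1],[-0.002,0.1,-0.001,0,0,0,-1],[-0.002,0.1,-0.001,0,0,0,-1]]' 25; python3 - <<'E'
from h import *
row((.557,.0487,.0716),-.178)
s=vision.camera("side")
cv2.imwrite("pics/c18.png",cv2.resize(s[160:235,200:300],(800,600),interpolation=2))
E
```

```text
time: 28.1
position: [0.5568, 0.0482, 0.0915]
tool_rot: [0.062, 0.704, -0.704, -0.064]
ft_force: [-0.1, -0.6, -0.4]
grip_width: 0.056
row [-0.0002, 0.0398, -0.001, -0.0, -0.0001, 0.0007] q [-0.11  0.65  1.72  0.    0.78  1.64] pos [0.5568 0.0482 0.0915] w 0.056 F [-0.1 -0.6 -0.4] t 28.1
```

View pics/c18.png

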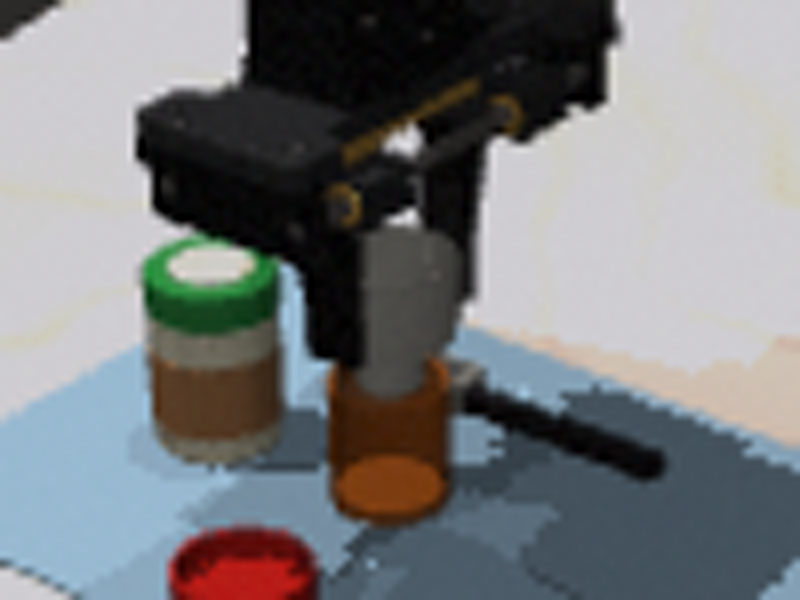

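The stem is entering the mouth, centred at about (389,385), with no contact force. Lowering to the seat.

```bash
python3 -m crank '[[0,0.01,-0.001,0,0,0,-1],[0,0.02,-0.001,0,0,0,-1],[0,0.03,-0.001,0,0,0,-1],[0,0.036,-0.001,0,0,0,-1],[0,0.039,-0.001,0,0,0,-1],[0,0.04,-0.001,0,0,0,-1],[0,0.04,-0.001,0,0,0,-1]]' 25; python3 - <<'E'
from h import *
row((.557,.0487,.0716),-.178)
s=vision.camera("side")
cv2.imwrite("pics/c19.png",cv2.resize(s[160:235,200:300],(800,600),interpolation=2))
E
```

```text
time: 29.02
position: [0.5577, 0.0487, 0.0726]
tool_rot: [-0.063, -0.704, 0.704, 0.063]
ft_force: [0.6, -0.5, 0.2]
grip_width: 0.0562
row [0.0014, 0.0021, 0.0002, 0.0, -0.0, -0.0001] q [-0.11  0.68  1.72  0.    0.74  1.64] pos [0.5577 0.0487 0.0726] w 0.0562 F [ 0.6 -0.5  0.2] t 29.02
```

View pics/c19.png

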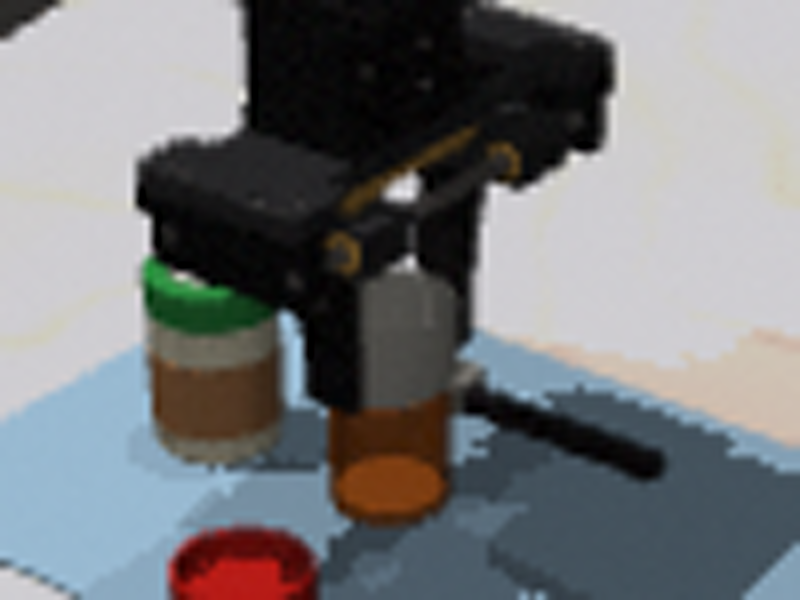

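Nearly seated, about 1 mm to go. I'll lower that, let go gently and rise.

```bash
python3 -m crank '[[0,0.002,0,0,0,0,-1],[0,0.003,0,0,0,0,-1],[0,0.003,0,0,0,0,-1],[0,0.003,0,0,0,0,0.3],[0,0.003,0,0,0,0,0.5],[0,0.003,0,0,0,0,0.6],[0,-0.03,0,0,0,0,0.6],[0,-0.1,0,0,0,0,0.6],[0,-0.2,0,0,0,0,0.6]]' 25; python3 -m crank '[[0.1,-0.15,0.6,0,0,0,0.6],[0.1,-0.15,0.6,0,0,0,0.6],[0.1,-0.15,0.6,0,0,0,0.6],[0.1,-0.15,0.6,0,0,0,0.6],[0.1,-0.15,0.6,0,0,0,0.6],[0.1,-0.15,0.6,0,0,0,0.6],[0.1,-0.15,0.6,0,0,0,0.6]]';python3 - <<'E'
from h import *
s=vision.camera("side"); t=vision.camera("top"); cv2.imwrite("pics/t20.png",t); cv2.imwrite("pics/s20.png",s)
cv2.imwrite("pics/c20.png",np.hstack([cv2.resize(s[170:250,200:280],(400,400),interpolation=2),cv2.resize(t[120:220,220:320],(400,400),interpolation=2)]))
E
```

```text
time: 30.2
position: [0.5567, 0.0487, 0.1733]
tool_rot: [0.062, 0.704, -0.704, -0.064]
ft_force: [0.5, -0.2, 0.3]
grip_width: 0.0697
time: 31.08
position: [0.4548, -0.2373, 0.2479]
tool_rot: [0.063, 0.705, -0.704, -0.063]
ft_force: [1.1, 0.4, -0.1]
grip_width: 0.0697
```

View pics/c20.png

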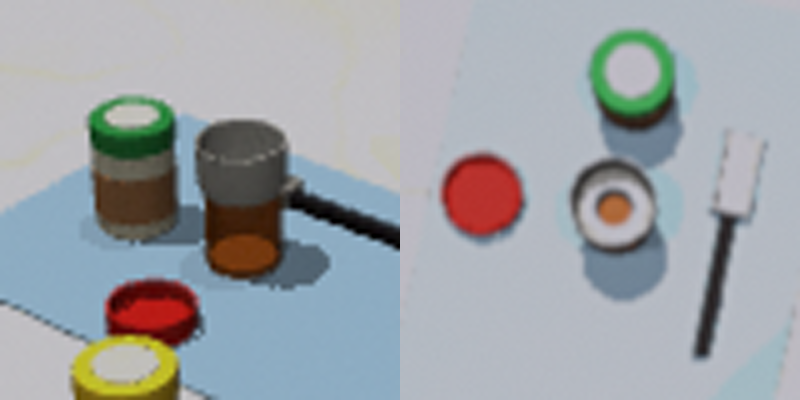

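View pics/t20.png

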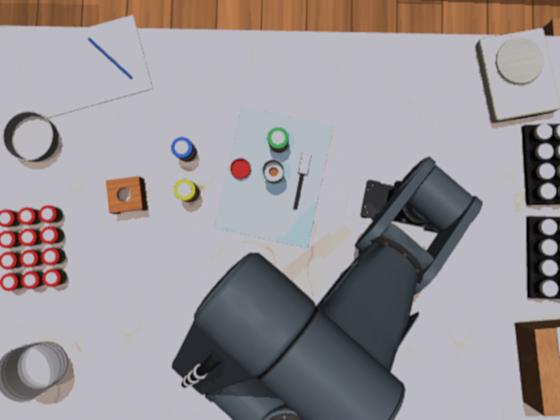

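```bash
python3 - <<'E'
from h import *
t=cv2.imread("pics/t20.png")
d=cv2.GaussianBlur((t[:,:,0].astype(int)-t[:,:,2]).astype(np.float32),(3,3),0)
print("d sheet/bench",d[200,250],d[130,260],d[270,200],d[130,210])
C=np.array([.5567,.0496]); a=-.18; X=np.array([np.cos(a),np.sin(a)]);Y=np.array([-X[1],X[0]])
def rel(n,p): print(n,p[:2].round(4),"sheet",round((p[:2]-C)@X,4),round((p[:2]-C)@Y,4))
m,c=blobs(t,(90,18,100),(112,255,255),(205,95,345,255),500)
q=max(c,key=cv2.contourArea); r=cv2.minAreaRect(q); w=np.array([ray("top",p,.002) for p in cv2.boxPoints(r)]); print(w.mean(0),np.linalg.norm(np.roll(w,1,0)-w,axis=1), np.arctan2(*(w[0]-w[1])[1::-1]))
rel("funnel",ray("top",(273.5,171.25),.086))
for n,lo,hi,roi,z in [("green",(45,80,40),(85,255,255),(262,122,295,155),.078),("cap",(0,110,50),(8,255,255),(225,155,255,185),.017)]:
    for q in blobs(t,lo,hi,roi)[1]: rel(n,ray("top",cv2.fitEllipse(q)[0],z))
for n,lo,hi,roi in [("yellow",(22,90,60),(38,255,255),(165,170,205,210)),("blue",(105,110,60),(125,255,255),(165,130,205,165))]:
    for q in blobs(t,lo,hi,roi)[1]: print(n,ray("top",cv2.fitEllipse(q)[0],.076))
g=cv2.cvtColor(t,cv2.COLOR_BGR2GRAY)[165:215,288:315]; c,_=cv2.findContours(((g<90)*255).astype(np.uint8),0,1); q=max(c,key=cv2.contourArea)+[288,165]
b=cv2.boxPoints(cv2.minAreaRect(q)); w=np.array([ray("top",p,.012) for p in b]); w=w[np.argsort(w[:,0])]
lo=w[:2].mean(0);hi=w[2:].mean(0); u=(hi-lo)/np.linalg.norm(hi-lo); rel("handle end",lo);rel("handle front",hi); rel("scoop origin",lo+.075*u); print("yaw",np.arctan2(u[1],u[0]))
E
```

```text
d sheet/bench 13.0625 15.75 6.75 6.5625
[0.55502038 0.04891903 0.002     ] [0.24779602 0.33132361 0.25207733 0.32981374] 2.963393703967045
funnel [0.557  0.0465] sheet 0.0008 -0.003
green [0.6416 0.0383] sheet 0.0855 0.0041
cap [0.5725 0.1366] sheet -0.0001 0.0884
yellow [0.50737388 0.2663021  0.076     ]
blue [0.6131562  0.27774182 0.076     ]
handle end [ 0.4722 -0.0083] sheet -0.0728 -0.072
handle front [ 0.5624 -0.0242] sheet 0.0188 -0.0716
scoop origin [ 0.5461 -0.0213] sheet 0.0022 -0.0717
yaw -0.17469926647675757
```

```bash
python3 -m crank '[[0,0,0,0,0,0,0.6],[0,0,0,0,0,0,0.6],[0,0,0,0,0,0,0.6],[0,0,0,0,0,0,0.6]]'; python3 - <<'E'
from h import *
for n in("t9","t20"):
    t=cv2.imread(f"pics/{n}.png")
    for q in blobs(t,(5,90,60),(22,255,255),(100,170,150,220),200)[1]: print(n,np.round(cv2.minAreaRect(q)[0],1))
print(robot.hand_in())
E
```

```text
time: 31.68
position: [0.4553, -0.2375, 0.2475]
tool_rot: [0.063, 0.704, -0.704, -0.063]
ft_force: [0.4, 0.0, -0.2]
grip_width: 0.0696
t9 [124.2 194.7]
t20 [124.1 194.7]
the job is handed in; nothing more can be done
None
```

The filling place is set on the sheet and the job was handed in at about 32 s; no verdict was reported. I moved the cap, scoop, amber jar and green stock jar in that order, then seated the funnel last.

My last checks, in the sheet's own axes (x to the back, y to the left):

| Item | x (mm) | y (mm) | Gap to jar |
|---|---|---|---|
| Funnel in the jar | 1 | -3 | – |
| Green stock jar | 86 | 4 | about 35 mm |
| Cap, inside up | 0 | 88 | about 37 mm |
| Scoop, open end back | 2 | -72 | about 35 mm |

- **Scoop angle:** it lies within about 0.01 rad of the sheet's long edges.
- **Funnel:** in the side view it looks upright, with its shoulder on the jar's rim. I judged this by eye and did not measure its seated height.
- **Bystanders:** the yellow and blue stock jars moved by less than 1 mm and the stand by about 0.1 px in the top view.
- **Disagreements:** the two cameras put the jar up to about 4 mm apart, and the green jar about 7 mm apart before I moved it. One later sheet mask caught only part of the sheet, so I kept the full outline.

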